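# Find the concealed catch of the key drawer

## Robot

A 6-joint arm with a two-finger parallel gripper is mounted at the origin on a cart in front of the work surface, level with it; the furniture and walls round the work are solid. World frame = base frame: x ahead of the robot, y to its left, z up, the work surface at z = 0. Lengths are in m, angles in rad, forces in N, time in s.
With the tool pointing down it reaches from about 0.275 to 0.85 m from the base axis. Payload 5.2 kg.
Tool frame: the origin (TCP) lies on the mounting face of the last link; the fingertips stand 173 mm ahead of it and the grasp point (between the pads) lies 155 mm ahead of it; z points along the fingers, y is the line along which they close (so a half turn about z gives the same grasp; the last joint's range is limited). The gripper opens to 85 mm and grips with 20 to 120 N. Pads are 22 mm wide; open, the fingers measure 114 mm over their backs; the gripper's body (76 mm by 85 mm) begins 54 mm behind the grasp point. The pads swing forward as they close: fully open they stand 13 mm farther back than shut.
Start: joints at [-0.203, 0.259, 1.535, -0, 1.348, -0.203], TCP at [0.55, 0, 0.405] pointing down, gripper open.
Joint ranges: [-3.14, 3.14], [-0.91, 2.08], [0.19, 2.58], [-1.22, 4.36], [0.22, 2.71], [-3.12, 3.12]. Speed limits (rad/s): [2.57, 2.57, 3.14, 3.14, 3.14, 3.14].

## Interface

Orientations are given as a unit quaternion [x, y, z, w].
In Python, from workcell import bot gives the robot as it stands.
- The arm moves only by the tool play_rows, never from a script. Its argument "moves" is a list of rows, each an object of numbers: "tx", "ty", "tz": the shift along the tool's x, y, z in cm; "rx", "ry", "rz": the turn, a rotation vector about the tool's x, y, z in degrees; "hand": the closure, from -1 (fully open) to 1 (shut). A call has 1 to 20 rows; each row is the pose to reach, as a shift and turn from the pose commanded when the call began, along the tool's axes at that moment; what a row does not reach only later rows make up. A row lasts 1/8 s, in which the tool goes at most 62.5 mm and 10.7 degrees, less where a joint would pass 70% of its speed; a pose out of reach is approached as far as the arm can. A call with a gripper value outside its range is refused whole. The fingers move at their own pace and stop on an object; "squeeze" is the grip in N (left out, the last holds). Time passes only in rows, so rows that repeat a pose let the fingers close. It gives the time, the measured TCP pose, the force, the opening and the grip force at its end, in the units of the state.
- bot.read_state(): the state, without advancing time (a new reading comes with each control period).
- bot.read_camera(name): name is "scene" or "side" or "wrist"; returns a dict with "color" (480x640x3 uint8, red, green, blue), "depth" (480x640 float32, m along the optical axis (not along the pixel's ray), 0 where there is no reading), "fov_y" (degrees; the focal length in pixels is half the picture's height over the tangent of half this angle, whatever the lens; pixels are square), "cx", "cy" (the principal point, pixels), "dist" ([k1, k2, p1, p2, k3] as OpenCV has them; the pictures are not rectified), "rvec" (rotation vector, rad) and "tvec" (3), from world to camera coordinates, as OpenCV has them. Camera axes: x right, y down, z forward; pixel columns grow to the right and rows downward; lengths in m; the calibration is good to about 2 mm. A picture is of the moment at which its call begins.
- bot.job_done(): hands the job in; it is judged then, once.
The state is a dict: "clock": time; "joint_positions": joint angles; "joint_vel": joint speeds; "effort": joint torques, N m; "position": TCP position; "orientation": TCP orientation; "contact_force": force on the tool from outside, world axes, zero at the start; "moment": the same for the moment, N m; "width": finger opening in m; "grasp_force": force on a finger pad.
Only numpy, scipy, OpenCV 4.12 (cv2) and the standard library are available. Lean on these libraries where they do the work, as an engineer would, in place of code of your own. Each camera call takes 0.05 s, during which the arm holds its last target. There are 200 camera calls.

## Task

The white desk organiser keeps a spare key in a drawer without a handle. One of the five brown wooden tiles in its top is the drawer's concealed catch: feel across the tiles with closed fingertips for the one that sits a little low and gives, press it in until the drawer springs fully open, and then take the hand away. Touch gently, grasp nothing, and leave the tealight, the beaker and the thread spool where they stand.

Things in the scene. Friction and masses are not known exactly. Their poses are not given: they have to be found in the camera images.
- organiser: low matt white box fixed to the desk, 130 (x) x 244 (y) x 62 (z) mm; origin at the centre of its underside on the desk; x points from the drawer side (facing the robot) to the back, z up. Flush in its flat top is a row of five brown wooden tiles, 59 (x) x 39 (y) mm each, 1 mm seams: centres at x = -20 mm and y = -80, -40, 0, +40, +80 mm in this frame
- panel_centre (a point): centre of the middle tile place; axes as the organiser's. Four tiles are rigid, tops at z = 62 mm above the desk. The fifth, in any of the five places, is the catch: same wood, top at 60 mm; it goes straight down 5 mm on a spring (2.5 N to start, 5 N at its stop), frees the drawer after 3.5 mm and comes back up when let go
- drawer (a joint): how far the drawer in the organiser's front (-x) side is out, m: 0 shut, 0.045 fully open at its stop. It is sprung outwards (takes under 1 s), held shut by the catch, and stays out once freed; front 227 mm wide, 41 mm high, without a grip
- tealight: bystander, loose: tealight in a foil cup, 39 mm across, 19 mm high, on the white ledge behind the tiles; origin at the centre of its underside
- beaker: bystander, loose: small white ceramic beaker, 52 mm across, 68 mm high, on the desk to the left of the organiser; origin at the centre of its underside
- spool: bystander, loose: wooden spool of rust-red thread, 28 mm across, 36 mm high, on the desk to the right of the organiser; origin at the centre of its underside

How it is judged:
At the end, for the whole second after the job is handed in: the drawer is out at its stop (more than 40 of its 45 mm), and tealight, beaker and spool are within 15 mm of where they stood (value of joint drawer above 0.04 m and distance of each of tealight, beaker, spool from where it was at the start of the episode below 0.015 m); the robot touches nothing.
It fails at once if the tealight is knocked, slid, lifted or carried (more than 15 mm) (distance of tealight from where it was at the start of the episode above 0.015 m).
It fails at once if the white beaker is knocked, slid, lifted or carried (more than 15 mm) (distance of beaker from where it was at the start of the episode above 0.015 m).
It fails at once if the thread spool is knocked, slid, lifted or carried (more than 15 mm) (distance of spool from where it was at the start of the episode above 0.015 m).
It fails at once if the fingers strike or push anything with a peak over 120 N (contact force between the fingers and anything else above 120 N).
It also fails if it takes over 51 s, if anything falls off the work surface, if the arm or the gripper's body presses on something with over 40 N, if the wrist force passes 120 N, or if a joint passes its speed limit or range.

## Working session

There is one attempt and no reset: what is moved stays moved. The work goes in short steps, Python scripts to look and compute and a tool call to move; the robot and the scene stay as the last step left them, time stands still between calls to the robot, and variables do not carry over. Pictures are saved under pics/ and viewed, at most 10 in all, crops included, and the job is handed in when it is done.

Besides the shell and the picture viewer there is one more tool, called after ">>>" as name([rows], argument=value, ...), one row to a line, values as JSON. play_rows: Moves the arm, as the interface text tells. Its arguments: {"type":"object","properties":{"moves":{"type":"array"},"squeeze":{"type":"number"}},"required":["moves"]}

```bash
mkdir -p pics
cat > h.py <<'E'
import numpy as np,cv2
from workcell import bot
def cam(n):
    c=bot.read_camera(n);f=240/np.tan(np.radians(c["fov_y"])/2)
    c["K"]=np.array([[f,0,c["cx"]],[0,f,c["cy"]],[0,0,1]]);c["R"]=cv2.Rodrigues(np.array(c["rvec"],float))[0];c["t"]=np.array(c["tvec"],float).ravel();c["d"]=np.array(c["dist"],float);return c
def ray(c,uv,z):
    n=cv2.undistortPoints(np.array(uv,float).reshape(-1,1,2),c["K"],c["d"]).reshape(-1,2)
    d=np.c_[n,np.ones(len(n))]@c["R"];o=-c["R"].T@c["t"]
    return o+d*((z-o[2])/d[:,2])[:,None]
def cloud(c):
    v,u=np.mgrid[0:480,0:640];n=cv2.undistortPoints(np.stack([u,v],-1).reshape(-1,1,2).astype(float),c["K"],c["d"]).reshape(-1,2)
    p=np.c_[n,np.ones(len(n))]*c["depth"].reshape(-1,1)
    return ((p-c["t"])@c["R"]).reshape(480,640,3)
E
python3 - <<'E'
from h import *
for n in("scene","wrist"):
    c=cam(n);cv2.imwrite(f"pics/{n}0.png",c["color"][...,::-1]);print(n,-c["R"].T@c["t"])
print(bot.read_state())
E
```

```text
scene [-0.01881849 -0.35811826  0.67568772]
wrist [0.54996099 0.07392415 0.37251267]
{'clock': 0.1, 'joint_positions': array([-2.02786892e-01,  2.59303716e-01,  1.53597789e+00,  4.76792618e-06,
        1.34802211e+00, -2.02787349e-01]), 'joint_vel': array([ 0.00014667, -0.00175681, -0.00372653,  0.001869  ,  0.00067871,
       -0.00092603]), 'effort': array([ 3.02140717e-03, -4.46967566e+01, -2.91247433e+01, -1.80583206e-04,
        6.27233181e-03, -7.21271704e-05]), 'position': array([5.49808094e-01, 7.10027249e-05, 4.03937797e-01]), 'orientation': array([ 7.07106735e-01,  7.07106310e-01, -4.68777700e-04, -7.15672756e-04]), 'contact_force': array([-0.09265975, -0.03157018,  0.13008667]), 'moment': array([-0.01486097,  0.04947976, -0.01408544]), 'grasp_force': 0.0, 'width': 0.08542753847225153}
```

View pics/scene0.png

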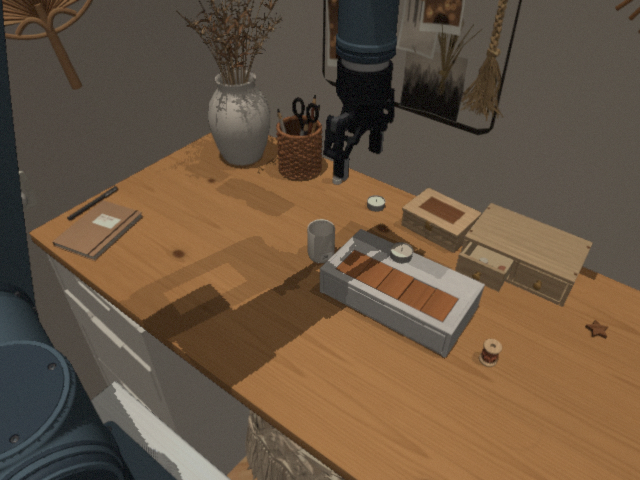

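View pics/wrist0.png

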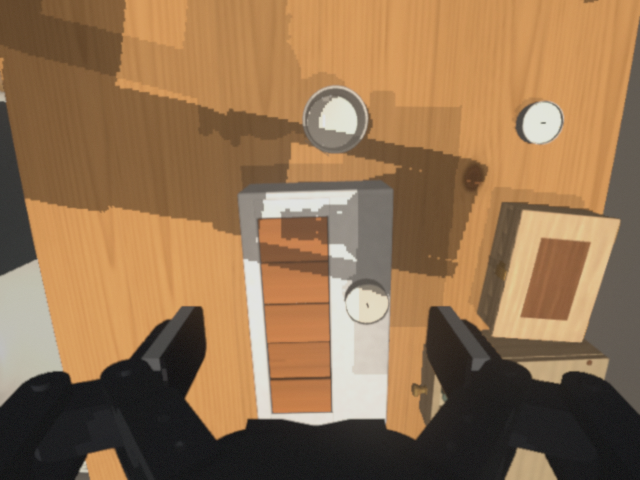

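The scene view shows the organiser near (400,290), the beaker at (320,240) and the spool at (490,352). In the wrist view the tile row runs from (293,217) to (301,413), with the tealight at (367,303) and the beaker at (336,119).

Run:
```python
from h import *
for n in("wrist","scene"):
    c=cam(n);P=cloud(c);hsv=cv2.cvtColor(c["color"],cv2.COLOR_RGB2HSV)
    m=((hsv[...,1]>110)&(abs(P[...,2]-.061)<.012)&(P[...,0]>.3)&(c["depth"]>0)).astype(np.uint8)
    m=cv2.morphologyEx(m,cv2.MORPH_CLOSE,np.ones((5,5)))
    k,l,s,ce=cv2.connectedComponentsWithStats(m);i=1+s[1:,4].argmax();print(n,s[i])
    cs=max(cv2.findContours((l==i).astype(np.uint8),0,1)[0],key=cv2.contourArea)
    w=ray(c,cs.reshape(-1,2),.062)[:,:2]
    r=cv2.minAreaRect((w*1000).astype(np.float32));print(r);print(cv2.boxPoints(r).round(1))
    # per-tile depth in panel frame
    b=cv2.boxPoints(r);ctr=b.mean(0)/1000
    e=[b[1]-b[0],b[2]-b[1]];L=max(e,key=np.linalg.norm);L=L/np.linalg.norm(L);L=L*np.sign(L[1]);X=np.array([L[1],-L[0]])
    print("ctr",ctr,"yaw",np.degrees(np.arctan2(X[1],X[0])))
    q=P[...,:2]-ctr;a=q@X;t=q@L
    for y in(-.08,-.04,0,.04,.08):
        k=(abs(a)<.025)&(abs(t-y)<.015)&(abs(P[...,2]-.06)<.02);print(y,k.sum(),P[k][:,2].mean().round(5),np.median(P[k][:,2]).round(5))
    # tealight, etc
    if n=="wrist":
        im=cv2.resize(c["color"][190:430,220:420],None,fx=3,fy=2.5,interpolation=2);cv2.imwrite("pics/w1.png",im[...,::-1])
```

```text
wrist [  258   217    73   196 12353]
((532.48828125, -94.1451187133789), (58.20778274536133, 197.35891723632812), 1.7033377885818481)
[[ 500.5    3.6]
 [ 506.3 -193.6]
 [ 564.5 -191.9]
 [ 558.6    5.4]]
ctr [ 0.5324883  -0.09414512] yaw 1.7033211
-0.08 1292 0.06123 0.06121
-0.04 1425 0.05934 0.05933
0 1589 0.06128 0.06127
0.04 1772 0.06129 0.06128
0.08 1962 0.06128 0.06127
scene [ 336  250  122   71 3041]
((532.834716796875, -97.16768646240234), (58.51811599731445, 197.84519958496094), 1.612533688545227)
[[ 500.8    0.9]
 [ 506.4 -196.9]
 [ 564.9 -195.2]
 [ 559.3    2.5]]
ctr [ 0.5328347  -0.09716768] yaw 1.6125214
-0.08 447 0.06269 0.06271
-0.04 419 0.06087 0.06091
0 395 0.06281 0.06279
0.04 370 0.063 0.06294
0.08 353 0.06293 0.06293
```

View pics/w1.png

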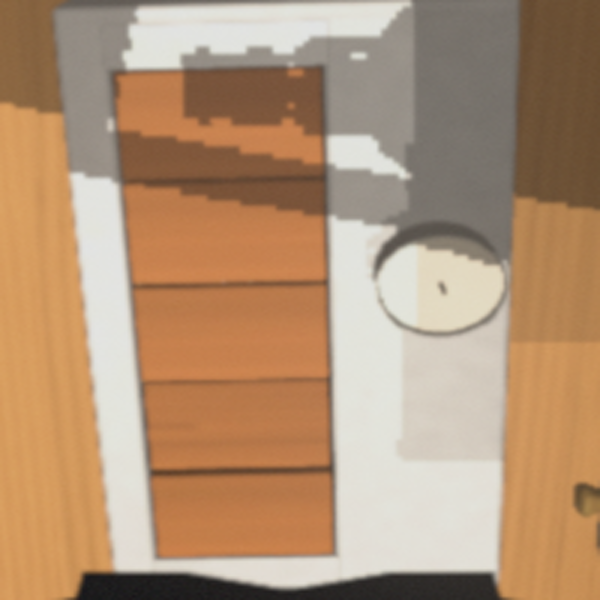

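Depth shows tile y = -40 mm sitting 2 mm low in both views, at world (0.534, -0.136). I'll close the fingers, go above it, and feel for it by touch.

>>> play_rows([
  {"tx": -3, "ty": -0.4, "hand": 1},
  {"tx": -7, "ty": -0.8, "hand": 1},
  {"tx": -10, "ty": -1.2, "tz": 3, "hand": 1},
  {"tx": -13, "ty": -1.6, "tz": 6, "hand": 1},
  {"tx": -13.6, "ty": -1.6, "tz": 9, "hand": 1},
  {"tx": -13.6, "ty": -1.6, "tz": 12, "hand": 1},
  {"tx": -13.6, "ty": -1.6, "tz": 14, "hand": 1},
  {"tx": -13.6, "ty": -1.6, "tz": 15, "hand": 1},
  {"tx": -13.6, "ty": -1.6, "tz": 15, "hand": 1},
  {"tx": -13.6, "ty": -1.6, "tz": 15, "hand": 1},
])

```text
invalid input
```

Run:
```python
from h import *
s=bot.read_state();print(s["clock"],s["position"],s["contact_force"],s["width"])
c=cam("scene");cv2.imwrite("pics/s2.png",cv2.resize(c["color"][150:390,270:530],None,fx=2.3,fy=2.3)[...,::-1])
```

```text
0.2 [5.49882117e-01 5.57911952e-05 4.04188232e-01] [0.08384939 0.74089463 0.53257788] 0.0855218005632601
```

View pics/s2.png

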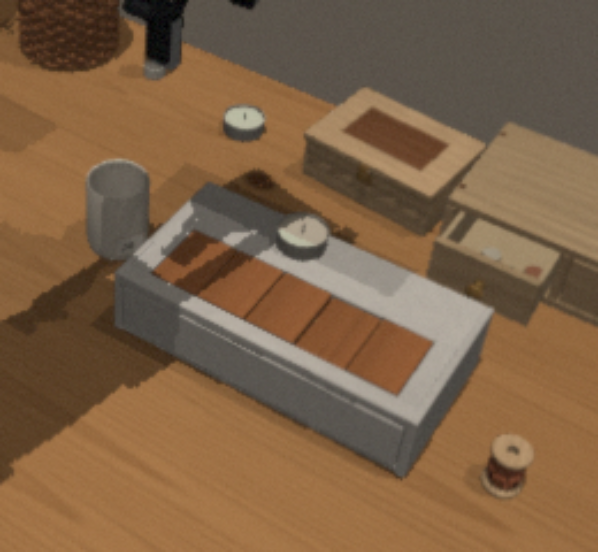

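The call was refused, so the arm hasn't moved and the scene is unchanged. I'll retry with every field filled in.

>>> play_rows([
  {"tx": -3, "ty": -0.4, "tz": 0, "rx": 0, "ry": 0, "rz": 0, "hand": 1},
  {"tx": -7, "ty": -0.8, "tz": 0, "rx": 0, "ry": 0, "rz": 0, "hand": 1},
  {"tx": -10, "ty": -1.2, "tz": 3, "rx": 0, "ry": 0, "rz": 0, "hand": 1},
  {"tx": -13, "ty": -1.6, "tz": 6, "rx": 0, "ry": 0, "rz": 0, "hand": 1},
  {"tx": -13.6, "ty": -1.6, "tz": 9, "rx": 0, "ry": 0, "rz": 0, "hand": 1},
  {"tx": -13.6, "ty": -1.6, "tz": 12, "rx": 0, "ry": 0, "rz": 0, "hand": 1},
  {"tx": -13.6, "ty": -1.6, "tz": 14, "rx": 0, "ry": 0, "rz": 0, "hand": 1},
  {"tx": -13.6, "ty": -1.6, "tz": 15, "rx": 0, "ry": 0, "rz": 0, "hand": 1},
  {"tx": -13.6, "ty": -1.6, "tz": 15, "rx": 0, "ry": 0, "rz": 0, "hand": 1},
  {"tx": -13.6, "ty": -1.6, "tz": 15, "rx": 0, "ry": 0, "rz": 0, "hand": 1},
], squeeze=20)

```text
clock: 1.5
position: [0.5344, -0.1361, 0.2556]
orientation: [0.707, 0.707, 0.0, 0.001]
contact_force: [0.7, -0.0, -0.7]
width: 0.0
grasp_force: 0.0
```

Run:
```python
from h import *
c=cam("scene");cv2.imwrite("pics/s3.png",cv2.resize(c["color"][150:390,270:530],None,fx=2.3,fy=2.3)[...,::-1])
```

```text
(no output)
```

View pics/s3.png

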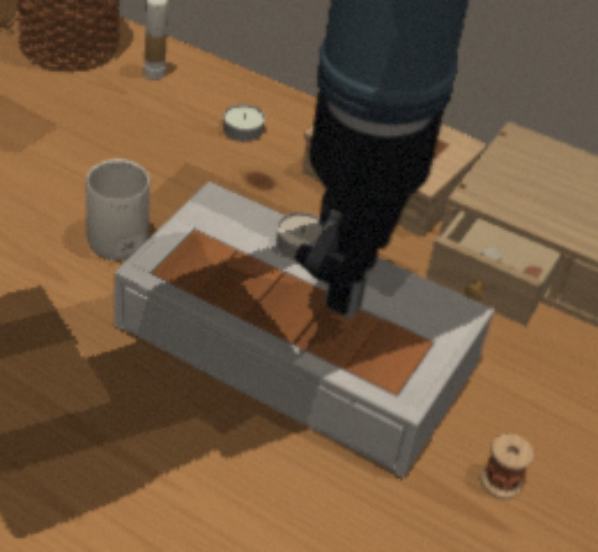

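>>> play_rows([
  {"tx": 0, "ty": 0, "tz": 0.8, "rx": 0, "ry": 0, "rz": 0, "hand": 1},
  {"tx": 0, "ty": 0, "tz": 1.4, "rx": 0, "ry": 0, "rz": 0, "hand": 1},
  {"tx": 0, "ty": 0, "tz": 1.8, "rx": 0, "ry": 0, "rz": 0, "hand": 1},
  {"tx": 0, "ty": 0, "tz": 1.8, "rx": 0, "ry": 0, "rz": 0, "hand": 1},
  {"tx": 0, "ty": 0, "tz": 1.8, "rx": 0, "ry": 0, "rz": 0, "hand": 1},
])

```text
clock: 2.17
position: [0.5341, -0.136, 0.2367]
orientation: [0.707, 0.707, 0.0, 0.0]
contact_force: [-0.8, 0.1, 0.5]
width: -0.0002
grasp_force: 0.0
```

The closed tips hover over the second tile from the right, at about (345,305), well clear of the tealight. Next I feel downwards gently.

>>> play_rows([
  {"tx": 0, "ty": 0, "tz": 0.1, "rx": 0, "ry": 0, "rz": 0, "hand": 1},
  {"tx": 0, "ty": 0, "tz": 0.2, "rx": 0, "ry": 0, "rz": 0, "hand": 1},
  {"tx": 0, "ty": 0, "tz": 0.3, "rx": 0, "ry": 0, "rz": 0, "hand": 1},
  {"tx": 0, "ty": 0, "tz": 0.4, "rx": 0, "ry": 0, "rz": 0, "hand": 1},
  {"tx": 0, "ty": 0, "tz": 0.5, "rx": 0, "ry": 0, "rz": 0, "hand": 1},
  {"tx": 0, "ty": 0, "tz": 0.5, "rx": 0, "ry": 0, "rz": 0, "hand": 1},
  {"tx": 0, "ty": 0, "tz": 0.5, "rx": 0, "ry": 0, "rz": 0, "hand": 1},
])

```text
clock: 3.05
position: [0.534, -0.136, 0.2318]
orientation: [0.707, 0.707, 0.0, 0.0]
contact_force: [-1.4, 1.2, 3.9]
width: 0.0001
grasp_force: 2.0
```

At tip height 58.8 mm the force is about 3.5 N, which means the tile is giving. I'll press on past the release point.

>>> play_rows([
  {"tx": 0, "ty": 0, "tz": 0.1, "rx": 0, "ry": 0, "rz": 0, "hand": 1},
  {"tx": 0, "ty": 0, "tz": 0.2, "rx": 0, "ry": 0, "rz": 0, "hand": 1},
  {"tx": 0, "ty": 0, "tz": 0.3, "rx": 0, "ry": 0, "rz": 0, "hand": 1},
  {"tx": 0, "ty": 0, "tz": 0.35, "rx": 0, "ry": 0, "rz": 0, "hand": 1},
  {"tx": 0, "ty": 0, "tz": 0.35, "rx": 0, "ry": 0, "rz": 0, "hand": 1},
  {"tx": 0, "ty": 0, "tz": 0.35, "rx": 0, "ry": 0, "rz": 0, "hand": 1},
  {"tx": 0, "ty": 0, "tz": 0.35, "rx": 0, "ry": 0, "rz": 0, "hand": 1},
  {"tx": 0, "ty": 0, "tz": 0.35, "rx": 0, "ry": 0, "rz": 0, "hand": 1},
  {"tx": 0, "ty": 0, "tz": 0.35, "rx": 0, "ry": 0, "rz": 0, "hand": 1},
  {"tx": 0, "ty": 0, "tz": 0.35, "rx": 0, "ry": 0, "rz": 0, "hand": 1},
  {"tx": 0, "ty": 0, "tz": 0.35, "rx": 0, "ry": 0, "rz": 0, "hand": 1},
])

```text
clock: 4.42
position: [0.534, -0.136, 0.2285]
orientation: [0.707, 0.707, 0.0, 0.0]
contact_force: [-2.6, 1.1, 5.6]
width: -0.0001
grasp_force: 3.2
```

Run:
```python
from h import *
c=cam("scene");cv2.imwrite("pics/s4.png",cv2.resize(c["color"][150:390,270:530],None,fx=2.3,fy=2.3)[...,::-1])
```

```text
(no output)
```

View pics/s4.png

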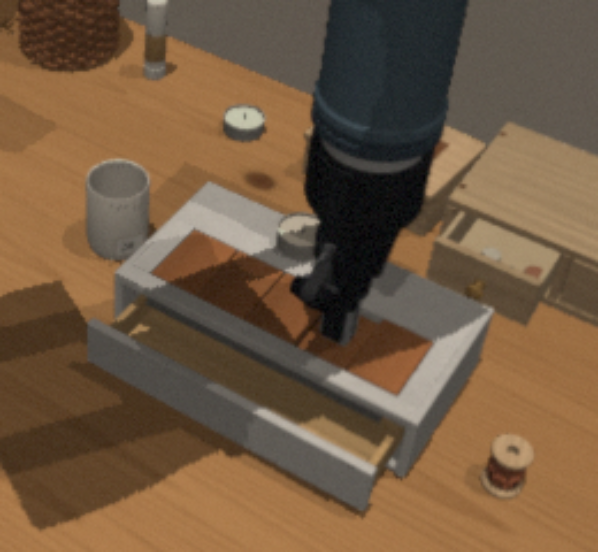

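The drawer has sprung open: its front now runs from (90,330) to (370,495). I'll retreat straight up.

>>> play_rows([
  {"tx": 0, "ty": 0, "tz": -0.5, "rx": 0, "ry": 0, "rz": 0, "hand": 1},
  {"tx": 0, "ty": 0, "tz": -1.5, "rx": 0, "ry": 0, "rz": 0, "hand": 1},
  {"tx": 0, "ty": 0, "tz": -4, "rx": 0, "ry": 0, "rz": 0, "hand": 1},
  {"tx": 0, "ty": 0, "tz": -8, "rx": 0, "ry": 0, "rz": 0, "hand": 1},
  {"tx": 0, "ty": 0, "tz": -12, "rx": 0, "ry": 0, "rz": 0, "hand": 1},
  {"tx": 0, "ty": 0, "tz": -15, "rx": 0, "ry": 0, "rz": 0, "hand": 1},
  {"tx": 0, "ty": 0, "tz": -16, "rx": 0, "ry": 0, "rz": 0, "hand": 1},
  {"tx": 0, "ty": 0, "tz": -16, "rx": 0, "ry": 0, "rz": 0, "hand": 1},
  {"tx": 0, "ty": 0, "tz": -16, "rx": 0, "ry": 0, "rz": 0, "hand": 1},
  {"tx": 0, "ty": 0, "tz": -16, "rx": 0, "ry": 0, "rz": 0, "hand": 1},
])

```text
clock: 5.72
position: [0.5338, -0.1359, 0.3868]
orientation: [0.707, 0.707, -0.0, -0.001]
contact_force: [0.3, -0.1, 0.2]
width: -0.0004
grasp_force: 0.0
```

Run:
```python
from h import *
c=cam("scene");cv2.imwrite("pics/s5.png",cv2.resize(c["color"][150:390,270:530],None,fx=2.3,fy=2.3)[...,::-1])
P=cloud(c)
# drawer front top edge vs box front (x of organiser front ~0.488 at mid): smallest x of points 25-50mm high
k=(P[...,2]>.025)&(P[...,2]<.05)&(abs(P[...,1]+.096)<.03)&(P[...,0]>.38)&(P[...,0]<.6)
print("front face x",np.percentile(P[k][:,0],[5,20,50]))
```

```text
front face x [0.44127119 0.44225795 0.44328089]
```

View pics/s5.png

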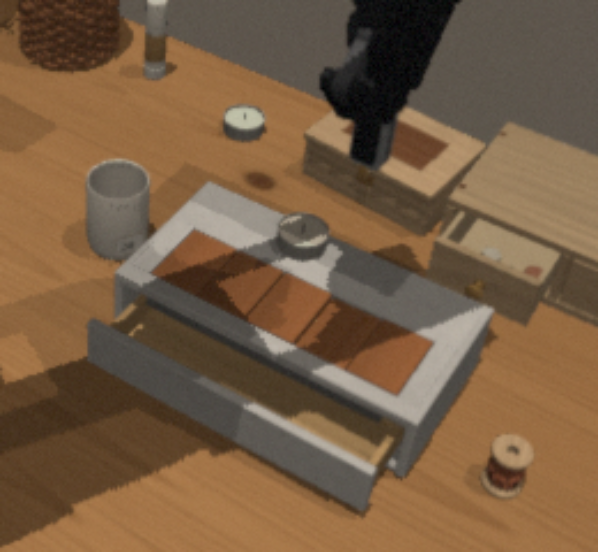

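The front face has moved from x ≈ 0.488 to 0.442, about 45 mm, so the drawer is fully out. The bystanders haven't moved and the hand is clear.

```bash
python3 -c "
from workcell import bot
print(bot.job_done())"
```

```text
the job is handed in; nothing more can be done
None
```

The catch was the second tile from the right (y = -40 mm); pressing it sprang the drawer fully open (about 45 mm measured), the tealight, beaker and spool look unmoved, the hand is clear, and the job is handed in at about 6 s on the robot's clock. I picked that tile from the camera depth and confirmed it by touch, without feeling across all five.

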